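# Fit the grating disc on the food processor's drive

### The job

Take the grating disc out of its wire stand and lay it flat on the open worktop, grip bar up, letting go of it. Then take it again by the grip bar, set its hub in the drive well on top of the food processor base and turn it, without forcing, until the hidden lugs drop into their gaps and the disc sits fully home and level; leave it there, released, and do not disturb the other things on the worktop.

Things in the scene. Friction and masses are not known exactly. Their poses are not given: they have to be found in the camera images.
- disc_centre (a point): grating disc, 0.2 kg: steel plate of 110 mm diameter, 8 mm thick; this point is the plate's centre. z is the disc's axis towards the grip bar's side, x runs along the bar. From radius 28 mm to the rim both faces are bare for pinching. At the start it stands on edge in the stand, perhaps leaning a few degrees. Flat on the worktop, grip up, it rests on its hub, this point 24 mm up
- grip_bar (a point): centre of the white grip bar that stands on the disc's upper face, 18 mm along the disc's z from disc_centre: 46 mm long (x), 14 mm wide (y), 28 mm high from the plate, its top 14 mm above this point. Axes as disc_centre; at the start x is upright
- hub_end (a point): centre of the flat lower end of the disc's white hub, 24 mm below disc_centre. The hub is 40 mm in diameter, tapered to 34 in its last 4 mm; 5 to 12 mm above its end three lugs, 120 degrees apart, 10 mm wide, reach out to radius 28 mm. The axes shown are the disc's: the angle of the lugs to the grip bar differs every time, is hidden under the plate and is in no reading. Hub and disc turn as one
- drive_mouth (a point): centre of the mouth of the drive well, on top of the fixed white food processor base (160 mm diameter, 52 mm high, with a grey turret of 84 mm diameter on it whose top is here, 70 mm above the worktop). z up. The well has a 61 mm bore without lead-in, 5 mm deep to the flange. disc_centre is 14 mm above this point while the lugs ride on the flange, 6 mm when fully home
- well_flange (a point): centre of the flange in the well, 5 mm below drive_mouth. It has a 44 mm hole for the hub end and carries the lugs until they meet its three gaps, 18 mm wide, 120 degrees apart: one along this frame's x, the others 120 degrees either side. In line, the lugs drop 8 mm to the floor under the disc's own weight if it is free to fall. A 120 degree turn is sure to pass a gap
- stand: fixed wire stand holding the disc on edge; origin under the centre of its 80 x 120 x 8 mm tray. x points to the side the grip bar faces and is the disc's axis. The disc rests on two cross wires, its centre 68 mm above the worktop, between two pairs of posts (66 mm tall, 11 mm free between them in x, at y = +-42 mm). It comes out straight up
- tin: bystander: small food tin, 57 mm wide, 72 mm tall; origin at the centre of its underside
- spice_jar: bystander: spice jar with a round screw cap, 45 mm wide, 106 mm tall; origin at the centre of its underside
- salt: bystander: small glass salt shaker, 44 mm wide, 90 mm tall; origin at the centre of its underside
- mug: bystander: patterned mug, 95 mm tall, about 127 mm over its handle; origin at the centre of its underside
- glass: bystander: clear drinking glass, 76 mm wide, 86 mm tall; origin at the centre of its underside
Mind the look-alikes: they are no part of the job. Leave any blue look-alike of the part that bears drive_mouth alone.

How it is judged:
By the outcome, as a careful person would: the job done as asked, in the order asked, and still so for the second after the job is handed in, with the robot touching nothing.
It also fails if it takes over 67 s, if anything falls off the work surface, if the arm or the gripper's body presses on something with over 40 N, if the wrist force passes 120 N, or if a joint passes its speed limit or range.

### The arm

A 6-joint arm with a two-finger parallel gripper is mounted at the origin on a cart in front of the work surface, level with it; the furniture and walls round the work are solid. World frame = base frame: x ahead of the robot, y to its left, z up, the work surface at z = 0. Lengths are in mm, angles in rad, forces in N, time in s.
With the tool pointing down it reaches from about 350 to 875 mm from the base axis. Payload 4.2 kg.
Tool frame: the origin (TCP) lies midway between the tips of the shut fingers; the grasp point (between the pads) lies 19 mm behind it; z points along the fingers, y is the line along which they close (so a half turn about z gives the same grasp; the last joint's range is limited). The gripper opens to 85 mm and grips with 20 to 120 N. Pads are 22 mm wide; open, the fingers measure 114 mm over their backs; the gripper's body (76 mm by 85 mm) begins 54 mm behind the grasp point. The pads swing forward as they close: fully open they stand 13 mm farther back than shut.
Start: joints at [-1.076, 0.385, 0.008, 0, -1.194, -0.259], TCP at [146.03, -607.679, 231.312] pointing down, gripper open.
Joint ranges: [-3.14, 3.14], [-1.21, 2.06], [-1.07, 1.41], [-3.16, 2.05], [-2.99, -0.16], [-3.1, 3.1]. Speed limits (rad/s): [2.79, 2.79, 3.14, 3.14, 3.14, 3.14].

### API

Orientations are given as a unit quaternion [x, y, z, w].
In Python, from bench import sensors, get_image, camera_params, job_done gives the robot as it stands.
- The arm moves only by the tool servo_tool, never from a script. Its argument "motion" is a list of rows, each an object with "travel": the shift along the tool's x, y, z as a fraction of full scale, a list of three; "rot": the turn, a rotation vector about the tool's x, y, z as a fraction of full scale, a list of three; "hand": the opening, from 0 (shut) to 1 (fully open). In form: [{"travel": [x, y, z], "rot": [wx, wy, wz], "hand": hand}, ...]. A call has 1 to 10 rows; each row shifts and turns the commanded pose from where the row before left it, along the tool's axes as they then stand; what a row does not reach is not made up. Full scale, the value 1, is 25 cm for a shift and 360 degrees for a turn. A row lasts 1/12 s, in which the tool goes at most 41.7 mm and 7.16 degrees, less where a joint would pass 70% of its speed; a pose out of reach is approached as far as the arm can. A call with a number of a shift or a turn outside -1 to 1 is refused whole. A call with a gripper value outside its range is refused whole. The fingers move at their own pace and stop on an object; the grip force is fixed at half the most. Time passes only in rows, so rows that do not move let the fingers close. It gives the time, the measured TCP pose, the force, the opening and the grip force at its end, in the units of the state.
- sensors.read_state(): the state, without advancing time (a new reading comes with each control period).
- get_image(name): name is "scene" or "side" or "wrist"; returns (picture, depth): 400x640x3 uint8, red, green, blue; 400x640 float32, mm along the optical axis (not along the pixel's ray), 0 where there is no reading.
- camera_params(name): a dict with "camera_matrix" (3x3 intrinsics, pixels), "R" (3x3) and "t" (3): a world point X has camera coordinates R X + t; the wrist camera has in their place "mount" (4x4, takes a point from camera to tool coordinates, whose origin is the TCP and whose axes are the flange's). Camera axes: x right, y down, z forward; pixel columns grow to the right and rows downward; lengths in mm; the calibration is good to about 2 mm. A picture is of the moment at which its call begins: read the wrist's pose just before it. camera_params takes no time and is no camera call.
- job_done(): hands the job in; it is judged then, once.
The state is a dict: "clock": time; "joints": joint angles; "joint_vel": joint speeds; "joint_efforts": joint torques, N m; "position": TCP position; "ee_rot": TCP orientation; "contact_force": force on the tool from outside, world axes, zero at the start; "wrist_torque": the same for the moment, N m; "gripper_width": finger opening in mm; "grasp_force": force on a finger pad.
Only numpy, scipy, OpenCV 4.12 (cv2) and the standard library are available. Lean on these libraries where they do the work, as an engineer would, in place of code of your own. Each camera call takes 0.05 s, during which the arm holds its last target. There are 200 camera calls.

## Working session

There is one attempt and no reset: what is moved stays moved. The work goes in short steps, Python scripts to look and compute and a tool call to move; the robot and the scene stay as the last step left them, time stands still between calls to the robot, and variables do not carry over. Pictures are saved under pics/ and viewed, at most 10 in all, crops included, and the job is handed in when it is done.

Besides the shell and the picture viewer there is one more tool, called after ">>>" in YAML: its name, and indented under it one key for each argument. servo_tool: Moves the arm, as the interface text tells. Its arguments: {"type":"object","properties":{"motion":{"type":"array"}},"required":["motion"]}

```bash
mkdir -p pics
cat > h.py <<'E'
import numpy as np,cv2
from scipy.spatial.transform import Rotation as Rn
from bench import sensors,get_image,camera_params,job_done
def cam(name):
    s=sensors.read_state(); p=camera_params(name); img,d=get_image(name)
    K=np.array(p["camera_matrix"])
    if name=="wrist":
        M=np.array(p["mount"]); T=np.eye(4); T[:3,:3]=Rn.from_quat(s["ee_rot"]).as_matrix(); T[:3,3]=s["position"]
        C=T@M
    else:
        R=np.array(p["R"]);t=np.array(p["t"]).ravel(); C=np.eye(4);C[:3,:3]=R.T;C[:3,3]=-R.T@t
    return img,d,K,C
def cloud(d,K,C):
    v,u=np.mgrid[:d.shape[0],:d.shape[1]]
    P=np.stack([(u-K[0,2])/K[0,0]*d,(v-K[1,2])/K[1,1]*d,d],-1)
    W=P@C[:3,:3].T+C[:3,3]; W[d<=0]=np.nan
    return W
def save(n,img): cv2.imwrite(n,cv2.cvtColor(img,cv2.COLOR_RGB2BGR))
E
python3 - <<'E'
from h import *
for n in("scene","side","wrist"):
    img,d,K,C=cam(n); save(f"pics/{n}0.png",img); np.savez(f"{n}0.npz",img=img,d=d,K=K,C=C); print(n,C[:3,3].round(),C[:3,2].round(2),K[0,0])
s=sensors.read_state();print(s["ee_rot"],s["clock"])
E
```

```text
scene [-219. 1206. 1255.] [ 0.4  -0.63 -0.67] 462.89057778321495
side [ -124. -1080.   998.] [ 0.38  0.72 -0.58] 405.6938494739189
wrist [  68. -626.  373.] [ 0.3   0.08 -0.95] 302.04994638376803
[-1.17565965e-01  9.93064735e-01  8.11727719e-04 -1.27860984e-04] 0.15
```

View pics/scene0.png

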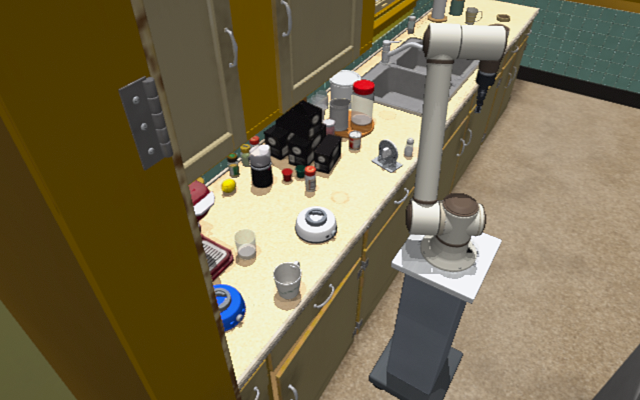

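View pics/side0.png

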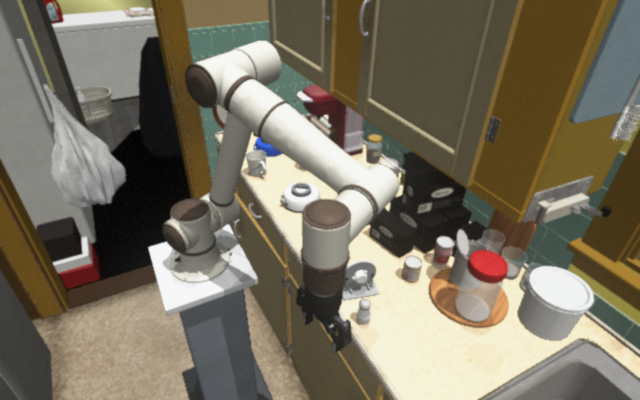

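The scene view shows the stand with the disc at (388,155), the white base at (316,222) and the blue look-alike at (228,305). The side view shows the disc at (362,277), the base at (300,195), the salt at (364,312) and the tin at (412,268).

Run:
```python
from h import *
def L(n):
    z=np.load(n+"0.npz"); return z["img"],cloud(z["d"],z["K"],z["C"])
for n,(bu,bv),(du,dv) in(("scene",(316,222),(388,155)),("side",(300,195),(362,277))):
    img,W=L(n)
    # base turret top
    r=28;P=W[bv-r:bv+r,bu-r:bu+r].reshape(-1,3);P=P[np.isfinite(P[:,0])]
    T=P[(P[:,2]>64)&(P[:,2]<76)]; 
    c,rad=cv2.minEnclosingCircle(T[:,:2].astype(np.float32)); print(n,"turret",len(T),c,rad,T[:,2].mean())
    B=P[(P[:,2]>20)];c,rad=cv2.minEnclosingCircle(B[:,:2].astype(np.float32)); print("base",c,rad)
    r=24;P=W[dv-r:dv+r,du-r:du+r].reshape(-1,3);c2=img[dv-r:dv+r,du-r:du+r].reshape(-1,3);m=(P[:,2]>15)&(P[:,2]<140);P=P[m]
    print("disc pts",len(P),np.percentile(P,[2,25,50,75,98],axis=0).round())
    H=P[P[:,2]>75]; print("high",np.percentile(H,[0,50,100],axis=0).round()); 
    u,s,v=np.linalg.svd(H-H.mean(0),full_matrices=False);print(len(H),H.mean(0).round(),s.round(),v.round(2))
    cr=cv2.resize(img[dv-40:dv+40,du-50:du+50],None,fx=4,fy=4,interpolation=cv2.INTER_CUBIC);cr2=cv2.resize(img[bv-40:bv+40,bu-50:bu+50],None,fx=4,fy=4,interpolation=cv2.INTER_CUBIC);save(f"pics/{n}c.png",np.hstack([cr,cr2]))
a=cv2.imread("pics/scenec.png");b=cv2.imread("pics/sidec.png");w=cv2.imread("pics/wrist0.png")
cv2.imwrite("pics/comb.png",cv2.resize(np.vstack([a,b]),(750,600)))
```

```text
scene turret 192 (464.5027160644531, 167.003173828125) 43.90587615966797 69.48035238126414
base (458.0624084472656, 170.10134887695312) 81.07807922363281
disc pts 540 [[ 355. -473.   15.]
 [ 379. -362.   39.]
 [ 405. -344.   68.]
 [ 431. -335.   89.]
 [ 473. -315.  120.]]
high [[ 358. -478.   75.]
 [ 415. -344.   92.]
 [ 472. -308.  130.]]
231 [ 412. -356.   95.] [661. 364. 207.] [[ 0.45  0.89  0.09]
 [ 0.89 -0.45  0.01]
 [-0.05 -0.08  1.  ]]
side turret 132 (465.24652099609375, 159.48719787597656) 42.28618621826172 69.36069431164496
base (354.26092529296875, -127.83158874511719) 555.2033081054688
disc pts 732 [[ 373. -454.   18.]
 [ 395. -365.   55.]
 [ 414. -357.   80.]
 [ 441. -349.   97.]
 [ 466. -341.  123.]]
high [[ 358. -466.   75.]
 [ 415. -356.   94.]
 [ 471. -337.  127.]]
407 [ 416. -361.   97.] [540. 443. 267.] [[-0.79 -0.59 -0.15]
 [-0.61  0.77  0.17]
 [ 0.01  0.23 -0.97]]
```

View pics/comb.png

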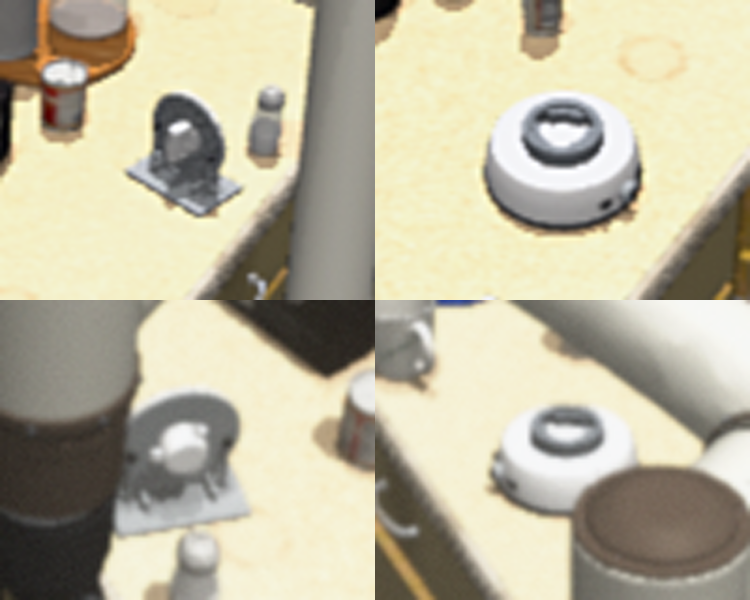

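View pics/wrist0.png

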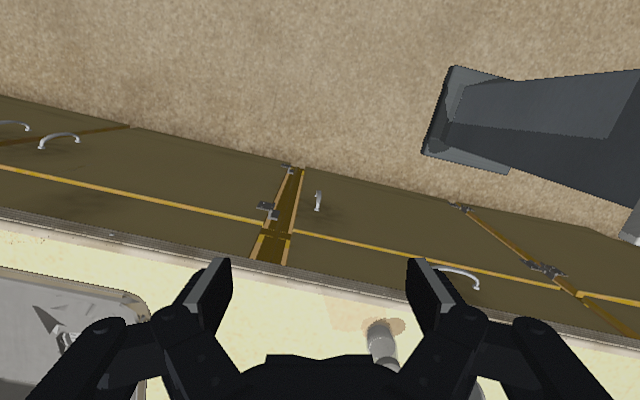

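The crops show the grip bar facing the scene camera (about +y) and the hub with its lugs facing the side camera. The white base's turret is about (465,163). Next I fit the plate plane and check the free worktop.

Run:
```python
from h import *
rng=np.random.default_rng(0)
def L(n):
    z=np.load(n+"0.npz"); return z["img"],cloud(z["d"],z["K"],z["C"])
for n in("scene","side"):
    img,W=L(n);P=W.reshape(-1,3)
    m=(abs(P[:,0]-415)<75)&(abs(P[:,1]+352)<60)&(P[:,2]>20)&(P[:,2]<130);P=P[m]
    best=0
    for _ in range(500):
        a,b,c=P[rng.choice(len(P),3)];k=np.cross(b-a,c-a);l=np.linalg.norm(k)
        if l<100: continue
        k/=l
        if abs(k[2])>.3: continue
        i=abs((P-a)@k)<2.0
        if i.sum()>best:best=i.sum();I=i
    Q=P[I];c=Q.mean(0);v=np.linalg.svd(Q-c,full_matrices=False)[2][2];v*=np.sign(v[1])
    i=abs((P-c)@v)<2.5; Q=P[i]
    print(n,len(P),best,v.round(3),c.round(1),"yaw",np.degrees(np.arctan2(v[1],v[0])).round(1),"d",(v@c).round(1), "top",np.percentile(Q,[1,99],axis=0).round(0).tolist())
    # tray
    P=W.reshape(-1,3);m=(abs(P[:,0]-415)<110)&(abs(P[:,1]+352)<90)&(P[:,2]>5)&(P[:,2]<11);T=P[m].astype(np.float32)
    print("tray",len(T),cv2.minAreaRect(T[:,:2]))
    # worktop extents by y
    P=W.reshape(-1,3)
    for y in(-350,-100,0,165):
        q=P[(abs(P[:,1]-y)<15)&(abs(P[:,2])<6)];print(y,np.percentile(q[:,0],[1,99]).round() if len(q)>5 else None)
    # things in the landing area
    q=P[(P[:,0]>330)&(P[:,0]<720)&(P[:,1]>-280)&(P[:,1]<90)&(P[:,2]>12)&(P[:,2]<150)]
    hst=np.histogram2d(q[:,0],q[:,1],bins=[range(330,721,65),range(-280,91,37)])[0].astype(int);print(hst)
# lugs/hub: dark circle? skip
```

```text
scene 383 132 [ 0.243  0.969 -0.042] [ 415.9 -343.5   74.3] yaw 75.9 d -235.0 top [[370.0, -358.0, 21.0], [469.0, -331.0, 123.0]]Traceback (most recent call last):
  File "<stdin>", line 21, in <module>
cv2.error: OpenCV(4.12.0) /io/opencv/modules/imgproc/src/convhull.cpp:143: error: (-215:Assertion failed) total >= 0 && (depth == CV_32F || depth == CV_32S) in function 'convexHull'
```

>>> servo_tool:
  motion:
    - {"travel": [-0.12, 0.05, 0], "rot": [0, 0, 0], "hand": 1}
    - {"travel": [-0.12, 0.05, 0], "rot": [0, 0, 0], "hand": 1}
    - {"travel": [-0.12, 0.05, 0], "rot": [0, 0, 0], "hand": 1}
    - {"travel": [-0.12, 0.05, 0], "rot": [0, 0, 0], "hand": 1}
    - {"travel": [-0.12, 0.05, 0], "rot": [0, 0, 0], "hand": 1}
    - {"travel": [-0.12, 0.05, 0], "rot": [0, 0, 0], "hand": 1}
    - {"travel": [-0.1, 0.1, 0], "rot": [0, 0, 0], "hand": 1}
    - {"travel": [-0.1, 0.1, 0], "rot": [0, 0, 0], "hand": 1}
    - {"travel": [0, 0, 0], "rot": [0, 0, 0], "hand": 1}
    - {"travel": [0, 0, 0], "rot": [0, 0, 0], "hand": 1}

```text
clock: 0.98
position: [341.4, -431.0, 231.4]
ee_rot: [-0.119, 0.993, 0.0, -0.0]
contact_force: [-0.1, -0.8, 0.3]
gripper_width: 85.5
grasp_force: 0.0
```

Run:
```python
from h import *
rng=np.random.default_rng(0)
img,d,K,C=cam("wrist");save("pics/w1.png",img);np.savez("wrist1.npz",img=img,d=d,K=K,C=C)
def L(n):
    z=np.load(n+".npz"); return z["img"],cloud(z["d"],z["K"],z["C"])
for n in("scene0","side0","wrist1"):
    img,W=L(n);P=W.reshape(-1,3)
    m=(abs(P[:,0]-415)<75)&(abs(P[:,1]+352)<60)&(P[:,2]>20)&(P[:,2]<130);P=P[m]
    best=0
    for _ in range(500):
        a,b,c=P[rng.choice(len(P),3)];k=np.cross(b-a,c-a);l=np.linalg.norm(k)
        if l<100: continue
        k/=l
        if abs(k[2])>.3: continue
        i=abs((P-a)@k)<2.0
        if i.sum()>best:best=i.sum();I=i
    Q=P[I];c=Q.mean(0);v=np.linalg.svd(Q-c,full_matrices=False)[2][2];v*=np.sign(v[1])
    Q=P[abs((P-c)@v)<2.5]
    print(n,len(P),best,v.round(3),c.round(1),"yaw",np.degrees(np.arctan2(v[1],v[0])).round(1), "ext",np.percentile(Q,[1,99],axis=0).round(0).tolist())
    P=W.reshape(-1,3);m=(abs(P[:,0]-415)<110)&(abs(P[:,1]+352)<90)&(P[:,2]>5)&(P[:,2]<11);T=P[m].astype(np.float32)
    if len(T)>5:print("tray",len(T),cv2.minAreaRect(np.ascontiguousarray(T[:,:2]).astype(np.float32)))
    for y in(-350,-100,0,165):
        q=P[(abs(P[:,1]-y)<15)&(abs(P[:,2])<6)]
        if len(q)>5:print(y,np.percentile(q[:,0],[1,99]).round())
    q=P[(P[:,0]>330)&(P[:,0]<720)&(P[:,1]>-280)&(P[:,1]<90)&(P[:,2]>12)&(P[:,2]<150)]
    if n[0]=="s":print(np.histogram2d(q[:,0],q[:,1],bins=[range(330,721,65),range(-280,91,37)])[0].astype(int))
```

```text
scene0 383 132 [ 0.243  0.969 -0.042] [ 415.9 -343.5   74.3] yaw 75.9 ext [[370.0, -358.0, 21.0], [469.0, -331.0, 123.0]]
tray 217 ((420.7160949707031, -351.945556640625), (211.73159790039062, 178.00379943847656), 2.139348030090332)
-350 [315. 660.]
-100 [-147.  871.]
0 [-145.  973.]
165 [-142.  981.]
[[  0   0   0   0   0   0   0   0   0   0]
 [  0   0   0   0   0   0   0   0   0   0]
 [  0   0   0   0   0   1   0   1   0   0]
 [  0   0   0   0   0   0   1  20   0   0]
 [ 79  88 110 258  21   0  41 195   0   0]
 [ 83 108 131 157 128  54  54  32   0   0]]
side0 688 339 [ 0.237  0.971 -0.009] [ 420.1 -353.4   79.2] yaw 76.3 ext [[375.0, -366.0, 22.0], [469.0, -341.0, 124.0]]
tray 340 ((421.33514404296875, -383.3056945800781), (214.40879821777344, 112.00595092773438), 5.225870609283447)
-350 [390. 734.]
-100 [-147.  624.]
0 [-148.  786.]
165 [-146.  978.]
[[  0   0   0   0   0   0   0   0   0   0]
 [  0   0   0   0   0   0   0   0   0  12]
 [  0   0   0   0   0   0   0   0   0   3]
 [  0   0   0   0   0   0   0   0   0   0]
 [236 244 239 102   0   0   0   0   0   0]
 [256 166 163 140  36   1   0   0   0   0]]
wrist1 4041 2303 [ 0.258  0.966 -0.012] [ 414.3 -351.2   89.1] yaw 75.1 ext [[369.0, -366.0, 23.0], [470.0, -338.0, 123.0]]
tray 2582 ((420.6886901855469, -349.58575439453125), (79.757080078125, 119.44160461425781), 75.18217468261719)
-350 [315. 627.]
-100 [135. 649.]
0 [314. 516.]
165 [552. 601.]
```

View pics/w1.png

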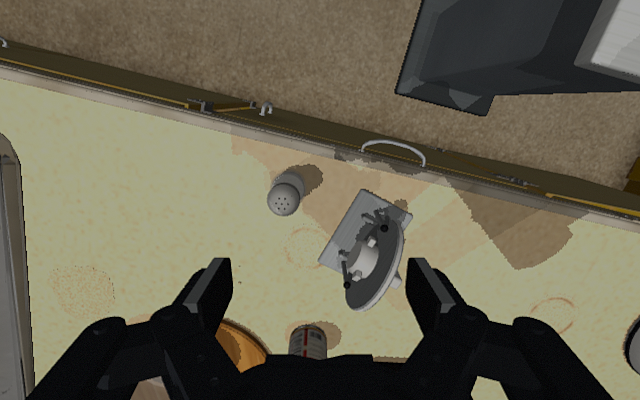

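The wrist view shows the stand tray at (365,230), the plate edge-on between the fingers and the salt at (285,190). The measured tray is 80×119 mm at (420.7,−349.6) with its axis at yaw 75.2°, which matches the sizes given.

>>> servo_tool:
  motion:
    - {"travel": [-0.1, 0.06, 0], "rot": [0, 0, 0], "hand": 1}
    - {"travel": [-0.1, 0.06, 0], "rot": [0, 0, 0], "hand": 1}
    - {"travel": [-0.1, 0.06, 0], "rot": [0, 0, 0], "hand": 1}
    - {"travel": [-0.085, 0.062, 0], "rot": [0, 0, 0], "hand": 1}
    - {"travel": [0, 0, 0], "rot": [0, 0, 0.0158], "hand": 1}
    - {"travel": [0, 0, 0], "rot": [0, 0, 0.0158], "hand": 1}
    - {"travel": [0, 0, 0], "rot": [0, 0, 0.0158], "hand": 1}
    - {"travel": [0, 0, 0], "rot": [0, 0, 0.0158], "hand": 1}
    - {"travel": [0, 0, 0], "rot": [0, 0, 0.0158], "hand": 1}
    - {"travel": [0, 0, 0.1], "rot": [0, 0, 0], "hand": 1}

```text
clock: 1.87
position: [422.0, -354.2, 210.6]
ee_rot: [0.132, 0.991, -0.003, 0.005]
contact_force: [0.3, -0.9, -0.1]
gripper_width: 85.2
grasp_force: 0.0
```

```bash
cat > st.py <<'E'
from h import *
s=sensors.read_state();R=Rn.from_quat(s["ee_rot"]).as_matrix()
print(s["clock"],np.round(s["position"],1),"\nx",R[:,0].round(3),"y",R[:,1].round(3),"z",R[:,2].round(3),"j",np.round(s["joints"],2),"w",s["gripper_width"],s["grasp_force"],np.round(s["contact_force"],1))
E
python3 - <<'E'
exec(open("st.py").read())
img,d,K,C=cam("wrist");W=cloud(d,K,C);P=W.reshape(-1,3)
q=P[(np.hypot(P[:,0]-421,P[:,1]+350)<70)&(P[:,2]>98)&(P[:,2]<124)]
u=np.array([.256,.967]);print(len(q),np.percentile(q,[1,50,99],axis=0).round(1),np.percentile(q[:,:2]@u-np.array([420.7,-349.6])@u,[2,50,98]).round(1))
T=P[(abs(P[:,0]-421)<110)&(abs(P[:,1]+350)<90)&(P[:,2]>5)&(P[:,2]<11)].astype(np.float32)
print(cv2.minAreaRect(np.ascontiguousarray(T[:,:2])))
E
```

```text
1.8667 [ 422.  -354.2  210.6] 
x [-0.965  0.262 -0.01 ] y [ 0.262  0.965 -0.004] z [ 0.009 -0.006 -1.   ] j [-0.4   0.27 -0.22  0.   -1.07 -1.43] w 85.16220451573359 0.0 [ 0.3 -0.9 -0.1]
977 [[ 376.7 -361.9   98.8]
 [ 411.3 -346.4  118.4]
 [ 462.8 -335.7  123.8]] [-3.2  0.4  5. ]
((420.7797546386719, -349.26385498046875), (79.96684265136719, 119.19668579101562), 75.22451782226562)
```

>>> servo_tool:
  motion:
    - {"travel": [0, 0.0, 0.1], "rot": [0, 0, 0], "hand": 1}
    - {"travel": [0, 0.0, 0.1], "rot": [0, 0, 0], "hand": 1}
    - {"travel": [0, 0, 0], "rot": [0, 0, 0], "hand": 1}
    - {"travel": [0, 0, 0], "rot": [0, 0, 0], "hand": 1}

```text
clock: 2.25
position: [418.8, -351.7, 155.4]
ee_rot: [0.13, 0.991, 0.0, -0.002]
contact_force: [-1.0, 0.7, 0.7]
gripper_width: 85.1
grasp_force: 0.0
```

```bash
python3 st.py
```

```text
2.25 [ 418.8 -351.7  155.4] 
x [-0.966  0.259  0.004] y [0.259 0.966 0.   ] z [-0.004  0.001 -1.   ] j [-0.4   0.32 -0.29  0.   -0.96 -1.43] w 85.08745755064315 0.0 [-1.   0.7  0.7]
```

>>> servo_tool:
  motion:
    - {"travel": [-0.005, 0.012, 0], "rot": [0, 0, 0], "hand": 1}
    - {"travel": [0, 0, 0.08], "rot": [0, 0, 0], "hand": 1}
    - {"travel": [0, 0, 0.08], "rot": [0, 0, 0], "hand": 1}
    - {"travel": [0, 0, 0.068], "rot": [0, 0, 0], "hand": 1}
    - {"travel": [0, 0, 0], "rot": [0, 0, 0], "hand": 1}
    - {"travel": [0, 0, 0], "rot": [0, 0, 0], "hand": 0.5}
    - {"travel": [0, 0, 0], "rot": [0, 0, 0], "hand": 0}
    - {"travel": [0, 0, 0], "rot": [0, 0, 0], "hand": 0}
    - {"travel": [0, 0, 0], "rot": [0, 0, 0], "hand": 0}
    - {"travel": [0, 0, 0], "rot": [0, 0, 0], "hand": 0}

```text
clock: 3.08
position: [422.4, -348.8, 100.4]
ee_rot: [0.13, 0.992, -0.0, 0.001]
contact_force: [0.3, 0.7, 0.7]
gripper_width: 25.7
grasp_force: 0.0
```

>>> servo_tool:
  motion:
    - {"travel": [0, 0, 0], "rot": [0, 0, 0], "hand": 0}
    - {"travel": [0, 0, 0], "rot": [0, 0, 0], "hand": 0}
    - {"travel": [0, 0, 0], "rot": [0, 0, 0], "hand": 0}
    - {"travel": [0, 0, 0], "rot": [0, 0, 0], "hand": 0}

```text
clock: 3.42
position: [422.1, -349.1, 99.9]
ee_rot: [0.13, 0.992, -0.001, 0.0]
contact_force: [-1.5, -1.0, 2.9]
gripper_width: 6.9
grasp_force: 61.2
```

```bash
python3 st.py
```

```text
3.4167 [ 422.1 -349.1   99.9] 
x [-0.966  0.257 -0.001] y [ 0.257  0.966 -0.001] z [ 0.001 -0.001 -1.   ] j [-0.39  0.39 -0.36  0.   -0.82 -1.44] w 6.90462025982676 61.150978803634644 [-1.5 -1.   2.9]
```

>>> servo_tool:
  motion:
    - {"travel": [0, 0, -0.04], "rot": [0, 0, 0], "hand": 0}
    - {"travel": [0, 0, -0.06], "rot": [0, 0, 0], "hand": 0}
    - {"travel": [0, 0, -0.08], "rot": [0, 0, 0], "hand": 0}
    - {"travel": [0, 0, -0.08], "rot": [0, 0, 0], "hand": 0}
    - {"travel": [0, 0, -0.08], "rot": [0, 0, 0], "hand": 0}
    - {"travel": [0, 0, -0.08], "rot": [0, 0, 0], "hand": 0}
    - {"travel": [0, 0, -0.08], "rot": [0, 0, 0], "hand": 0}
    - {"travel": [0, 0, -0.06], "rot": [0, 0, 0], "hand": 0}
    - {"travel": [0.01, 0.08, 0], "rot": [0, 0, 0], "hand": 0}
    - {"travel": [0.01, 0.08, 0], "rot": [0, 0, 0], "hand": 0}

```text
clock: 4.25
position: [427.3, -308.1, 240.1]
ee_rot: [0.131, 0.991, 0.001, 0.001]
contact_force: [0.6, 0.2, -2.7]
gripper_width: 6.6
grasp_force: 60.6
```

>>> servo_tool:
  motion:
    - {"travel": [0.01, 0.086, 0], "rot": [0, 0, 0], "hand": 0}
    - {"travel": [0.01, 0.086, 0], "rot": [0, 0, 0], "hand": 0}
    - {"travel": [0.01, 0.086, 0], "rot": [0, 0, 0], "hand": 0}
    - {"travel": [0.01, 0.086, 0], "rot": [0, 0, 0], "hand": 0}
    - {"travel": [0.01, 0.086, 0], "rot": [0, 0, 0], "hand": 0}
    - {"travel": [0.01, 0.086, 0], "rot": [0, 0, 0], "hand": 0}
    - {"travel": [0.01, 0.086, 0], "rot": [0, 0, 0], "hand": 0}
    - {"travel": [0.01, 0.086, 0], "rot": [0, 0, 0], "hand": 0}
    - {"travel": [0, 0, 0], "rot": [0, 0, 0], "hand": 0}
    - {"travel": [0, 0, 0], "rot": [0, 0, 0], "hand": 0}

```text
clock: 5.08
position: [451.9, -136.0, 239.3]
ee_rot: [0.129, 0.992, 0.0, -0.001]
contact_force: [0.0, 0.2, -1.0]
gripper_width: 6.7
grasp_force: 60.5
```

>>> servo_tool:
  motion:
    - {"travel": [0, 0, 0], "rot": [-0.018, 0, 0], "hand": 0}
    - {"travel": [0, 0, 0], "rot": [-0.018, 0, 0], "hand": 0}
    - {"travel": [0, 0, 0], "rot": [-0.018, 0, 0], "hand": 0}
    - {"travel": [0, 0, 0], "rot": [-0.018, 0, 0], "hand": 0}
    - {"travel": [0, 0, 0], "rot": [-0.018, 0, 0], "hand": 0}
    - {"travel": [0, 0, 0], "rot": [-0.018, 0, 0], "hand": 0}
    - {"travel": [0, 0, 0], "rot": [-0.018, 0, 0], "hand": 0}
    - {"travel": [0, 0, 0], "rot": [-0.018, 0, 0], "hand": 0}
    - {"travel": [0, 0, 0], "rot": [0, 0, 0], "hand": 0}
    - {"travel": [0, 0, 0], "rot": [0, 0, 0], "hand": 0}

```text
clock: 5.92
position: [451.9, -139.2, 237.9]
ee_rot: [0.119, 0.892, 0.433, 0.056]
contact_force: [-0.3, 1.1, -1.5]
gripper_width: 6.7
grasp_force: 60.6
```

```bash
python3 st.py
python3 - <<'E'
from h import *
a=cam("scene")[0];b=cam("side")[0]
save("pics/t1.png",np.hstack([cv2.resize(a[100:260,260:440],(396,352)),cv2.resize(b[120:320,240:440],(396,352))]))
E
```

```text
5.9167 [ 451.9 -139.2  237.9] 
x [-0.965  0.261  0.003] y [0.164 0.597 0.786] z [ 0.203  0.759 -0.619] j [-0.55  0.33 -0.07 -0.85 -1.54 -1.09] w 6.6632610703937045 60.57673394680023 [-0.3  1.1 -1.5]
```

View pics/t1.png

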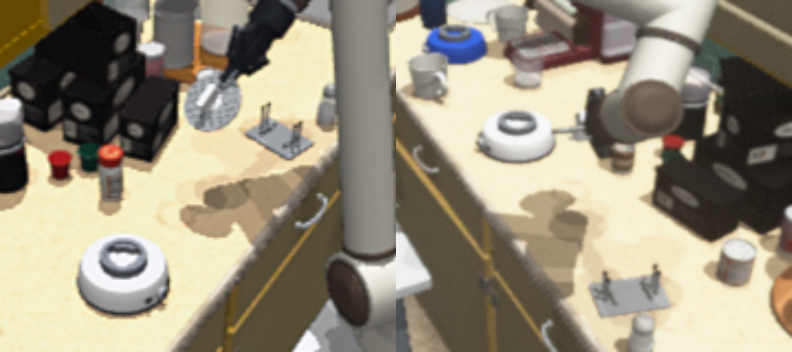

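>>> servo_tool:
  motion:
    - {"travel": [0.021, 0.048, 0.061], "rot": [0, 0, 0], "hand": 0}
    - {"travel": [0.021, 0.048, 0.061], "rot": [0, 0, 0], "hand": 0}
    - {"travel": [0, 0, 0], "rot": [-0.018, 0, 0], "hand": 0}
    - {"travel": [0, 0, 0], "rot": [-0.018, 0, 0], "hand": 0}
    - {"travel": [0, -0.09, 0.042], "rot": [0, 0, 0], "hand": 0}
    - {"travel": [0, -0.09, 0.042], "rot": [0, 0, 0], "hand": 0}
    - {"travel": [0, -0.09, 0.042], "rot": [0, 0, 0], "hand": 0}
    - {"travel": [0, -0.09, 0.042], "rot": [0, 0, 0], "hand": 0}
    - {"travel": [0, -0.09, 0.042], "rot": [0, 0, 0], "hand": 0}
    - {"travel": [0, 0, 0], "rot": [0, 0, 0], "hand": 0}

```text
clock: 6.85
position: [451.2, -95.7, 112.3]
ee_rot: [0.11, 0.837, 0.532, 0.066]
contact_force: [0.1, -0.1, -2.1]
gripper_width: 6.7
grasp_force: 60.7
```

>>> servo_tool:
  motion:
    - {"travel": [0, 0, 0], "rot": [0, 0, 0], "hand": 0}
    - {"travel": [0, 0, 0], "rot": [0, 0, 0], "hand": 0}

```text
clock: 7.02
position: [452.9, -97.2, 116.8]
ee_rot: [0.108, 0.838, 0.53, 0.07]
contact_force: [-0.0, -0.2, -0.9]
gripper_width: 7.0
grasp_force: 60.7
```

```bash
python3 st.py
python3 - <<'E'
from h import *
s=sensors.read_state();R=Rn.from_quat(s["ee_rot"]).as_matrix();t=np.array(s["position"])
for n in("scene","side","wrist"):
    img,d,K,C=cam(n);P=cloud(d,K,C).reshape(-1,3);L=(P-t)@R
    q=L[(abs(L[:,0])<60)&(abs(L[:,1])<7)&(L[:,2]>6)&(L[:,2]<110)]
    if len(q)>20:print(n,len(q),np.percentile(q,[1,50,99],axis=0).round(1).tolist())
E
```

```text
7.0167 [452.9 -97.2 116.8] 
x [-0.967  0.256 -0.003] y [0.106 0.414 0.904] z [ 0.232  0.874 -0.427] j [-0.59  0.58 -0.19 -1.03 -1.49 -0.75] w 6.995075217993467 60.74764609336853 [-0.  -0.2 -0.9]
scene 218 [[-51.9, -3.6, 6.6], [12.9, 3.2, 48.4], [54.9, 7.0, 85.6]]
side 63 [[-50.3, -2.5, 7.3], [29.3, 4.7, 31.0], [55.6, 6.8, 81.5]]
wrist 554 [[3.4, -6.9, 6.2], [50.2, -1.1, 15.6], [56.0, 6.8, 37.0]]
```

>>> servo_tool:
  motion:
    - {"travel": [0, -0.064, 0.03], "rot": [0, 0, 0], "hand": 0}
    - {"travel": [0, -0.064, 0.03], "rot": [0, 0, 0], "hand": 0}
    - {"travel": [0, -0.064, 0.03], "rot": [0, 0, 0], "hand": 0}
    - {"travel": [0, -0.032, 0.015], "rot": [0, 0, 0], "hand": 0}
    - {"travel": [0, -0.032, 0.015], "rot": [0, 0, 0], "hand": 0}
    - {"travel": [0, 0, 0], "rot": [0, 0, 0], "hand": 0}
    - {"travel": [0, 0, 0], "rot": [0, 0, 0], "hand": 0}
    - {"travel": [0, 0, 0], "rot": [0, 0, 0], "hand": 0}

```text
clock: 7.83
position: [452.5, -97.8, 45.3]
ee_rot: [0.109, 0.837, 0.531, 0.07]
contact_force: [0.3, -0.1, -2.0]
gripper_width: 6.8
grasp_force: 60.7
```

```bash
python3 st.py
```

```text
7.8333 [452.5 -97.8  45.3] 
x [-0.966  0.257 -0.002] y [0.108 0.412 0.905] z [ 0.234  0.874 -0.426] j [-0.6   0.71 -0.2  -1.04 -1.42 -0.63] w 6.788057985969069 60.65621316432953 [ 0.3 -0.1 -2. ]
```

>>> servo_tool:
  motion:
    - {"travel": [0, -0.008, 0.004], "rot": [0, 0, 0], "hand": 0}
    - {"travel": [0, 0, 0], "rot": [0, 0, 0], "hand": 0}
    - {"travel": [0, 0, 0], "rot": [0, 0, 0], "hand": 0.15}
    - {"travel": [0, 0, 0], "rot": [0, 0, 0], "hand": 0.25}
    - {"travel": [0, 0, 0], "rot": [0, 0, 0], "hand": 0.35}
    - {"travel": [0, 0, 0], "rot": [0, 0, 0], "hand": 0.35}
    - {"travel": [0, 0, 0], "rot": [0, 0, 0], "hand": 0.35}
    - {"travel": [0, 0, 0], "rot": [0, 0, 0], "hand": 0.35}
    - {"travel": [0, 0, 0], "rot": [0, 0, 0], "hand": 0.35}

```text
clock: 8.58
position: [452.1, -97.4, 42.3]
ee_rot: [0.11, 0.837, 0.531, 0.07]
contact_force: [-0.0, -0.2, -0.3]
gripper_width: 29.9
grasp_force: 0.1
```

```bash
python3 st.py
python3 - <<'E'
from h import *
a=cam("scene")[0];b=cam("side")[0]
save("pics/t2.png",np.hstack([cv2.resize(a[130:240,310:420],(396,396)),cv2.resize(b[190:300,280:390],(396,396))]))
E
```

```text
8.5833 [452.1 -97.4  42.3] 
x [-0.966  0.258  0.   ] y [0.11  0.411 0.905] z [ 0.233  0.874 -0.426] j [-0.6   0.71 -0.2  -1.04 -1.42 -0.62] w 29.876719627717737 0.09879416786134243 [-0.  -0.2 -0.3]
```

View pics/t2.png

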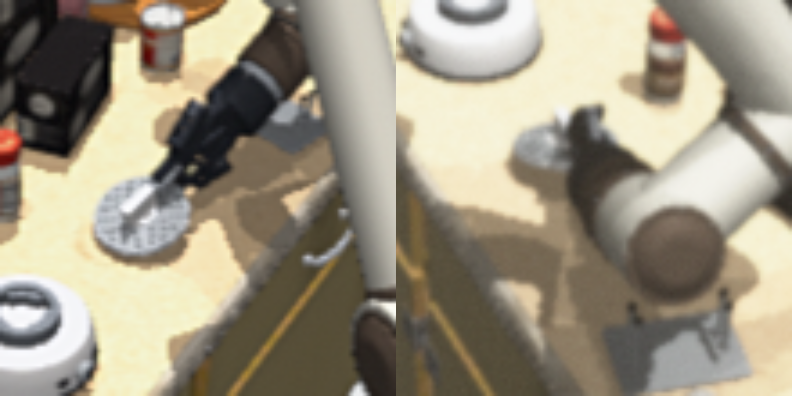

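The crops show the disc lying about level, grip up (left crop, about (143,215)), with the stand clear of the wrist. I'll back out along the fingers and rise.

>>> servo_tool:
  motion:
    - {"travel": [0, 0, -0.02], "rot": [0, 0, 0], "hand": 0.35}
    - {"travel": [0, 0, -0.04], "rot": [0, 0, 0], "hand": 0.35}
    - {"travel": [0, 0, -0.06], "rot": [0, 0, 0], "hand": 0.35}
    - {"travel": [0, 0, -0.08], "rot": [0, 0, 0], "hand": 0.35}
    - {"travel": [0, 0.08, -0.04], "rot": [0, 0, 0], "hand": 0.35}
    - {"travel": [0, 0.1, -0.04], "rot": [0, 0, 0], "hand": 0.5}
    - {"travel": [0, 0.1, -0.04], "rot": [0, 0, 0], "hand": 0.6}
    - {"travel": [0, 0.1, -0.04], "rot": [0, 0, 0], "hand": 0.8}
    - {"travel": [0, 0.1, -0.04], "rot": [0, 0, 0], "hand": 1}
    - {"travel": [0, 0.08, -0.04], "rot": [0, 0, 0], "hand": 1}

```text
clock: 9.52
position: [441.4, -137.1, 218.5]
ee_rot: [0.109, 0.838, 0.53, 0.071]
contact_force: [0.2, -0.9, -0.3]
gripper_width: 84.4
grasp_force: 0.0
```

>>> servo_tool:
  motion:
    - {"travel": [0, 0, 0], "rot": [0.018, 0, 0], "hand": 1}
    - {"travel": [0, 0, 0], "rot": [0.018, 0, 0], "hand": 1}
    - {"travel": [0, 0, 0], "rot": [0.018, 0, 0], "hand": 1}
    - {"travel": [0, 0, 0], "rot": [0.018, 0, 0], "hand": 1}
    - {"travel": [0, 0, 0], "rot": [0.018, 0, 0], "hand": 1}
    - {"travel": [0, 0, 0], "rot": [0.018, 0, 0], "hand": 1}
    - {"travel": [0, 0, 0], "rot": [0.018, 0, 0], "hand": 1}
    - {"travel": [0, 0, 0], "rot": [0.018, 0, 0], "hand": 1}
    - {"travel": [0, 0, 0], "rot": [0.018, 0, 0], "hand": 1}
    - {"travel": [0, 0, 0], "rot": [0.018, 0, 0], "hand": 1}

```text
clock: 10.35
position: [442.4, -136.9, 218.2]
ee_rot: [0.131, 0.991, -0.003, 0.002]
contact_force: [-0.2, -0.3, -0.5]
gripper_width: 85.5
grasp_force: 0.0
```

```bash
cat > disc.py <<'E'
from h import *
exec(open("st.py").read())
for n in("scene","side","wrist"):
    img,d,K,C=cam(n);W=cloud(d,K,C);P=W.reshape(-1,3);c=img.reshape(-1,3)
    q=P[(abs(P[:,0]-460)<80)&(abs(P[:,1]+70)<80)&(P[:,2]>16)&(P[:,2]<34)]
    b=P[(abs(P[:,0]-460)<80)&(abs(P[:,1]+70)<80)&(P[:,2]>48)&(P[:,2]<62)]
    if len(q)>20:print(n,len(q),cv2.minEnclosingCircle(q[:,:2].astype(np.float32)),q[:,2].mean())
    if len(b)>5:print("bar",len(b),cv2.minAreaRect(b[:,:2].astype(np.float32)),b[:,2].mean())
    t=P[(np.hypot(P[:,0]-465,P[:,1]-163)<60)&(P[:,2]>66)&(P[:,2]<74)]
    if len(t)>20:print("turret",len(t),cv2.minEnclosingCircle(t[:,:2].astype(np.float32)),t[:,2].mean())
E
python3 disc.py
```

```text
10.35 [ 442.4 -136.9  218.2] 
x [-0.966  0.259 -0.005] y [ 0.259  0.966 -0.005] z [ 0.004 -0.006 -1.   ] j [ 0.06  0.12 -0.4   0.01 -1.05 -1.89] w 85.473605068299 0.0 [-0.2 -0.3 -0.5]
scene 299 ((456.032958984375, -80.12696075439453), 59.42628479003906) 29.0835320767011
bar 31 ((454.3497314453125, -77.42166137695312), (44.56871032714844, 18.14307403564453), 76.79622650146484) 54.86867773056007
turret 133 ((467.5426330566406, 166.020263671875), 43.87552261352539) 69.79196061575985
side 417 ((453.35174560546875, -83.87623596191406), 57.48213577270508) 28.89203290101074
bar 38 ((454.8557434082031, -83.59170532226562), (47.57301712036133, 13.968867301940918), 75.88399505615234) 55.553508750979255
turret 116 ((463.8982238769531, 159.2019805908203), 43.433467864990234) 69.85470618528105
wrist 6654 ((456.1658935546875, -81.51356506347656), 55.90279769897461) 28.370844418227602
bar 613 ((455.4443054199219, -81.14823150634766), (46.01517868041992, 13.826314926147461), 75.37086486816406) 55.389169780150475
turret 1797 ((465.5360107421875, 161.68310546875), 40.93733215332031) 69.57269389249879
```

>>> servo_tool:
  motion:
    - {"travel": [0.003, 0.08, 0], "rot": [0, 0, 0], "hand": 1}
    - {"travel": [0.002, 0.08, 0], "rot": [0, 0, 0], "hand": 1}
    - {"travel": [0.002, 0.069, 0], "rot": [0, 0, 0], "hand": 1}
    - {"travel": [0, 0, 0], "rot": [0, 0, -0.0193], "hand": 1}
    - {"travel": [0, 0, 0], "rot": [0, 0, -0.0193], "hand": 1}
    - {"travel": [0, 0, 0], "rot": [0, 0, -0.0193], "hand": 1}
    - {"travel": [0, 0, 0], "rot": [0, 0, -0.0193], "hand": 1}
    - {"travel": [0, 0, 0], "rot": [0, 0, -0.0193], "hand": 1}
    - {"travel": [0, 0, 0], "rot": [0, 0, -0.0193], "hand": 1}
    - {"travel": [0, 0, 0], "rot": [0, 0, -0.0193], "hand": 1}

```text
clock: 11.33
position: [454.9, -81.8, 216.3]
ee_rot: [-0.291, 0.957, 0.001, 0.0]
contact_force: [-0.8, 0.3, -0.5]
gripper_width: 85.4
grasp_force: 0.0
```

>>> servo_tool:
  motion:
    - {"travel": [0, 0, 0], "rot": [0, 0, -0.0193], "hand": 1}
    - {"travel": [0, 0, 0], "rot": [0, 0, -0.0193], "hand": 1}
    - {"travel": [0, 0, 0], "rot": [0, 0, -0.0193], "hand": 1}
    - {"travel": [0, 0, 0], "rot": [0, 0, -0.0193], "hand": 1}
    - {"travel": [0, 0, 0], "rot": [0, 0, -0.0193], "hand": 1}
    - {"travel": [0, 0, 0], "rot": [0, 0, -0.0193], "hand": 1}
    - {"travel": [0, 0, 0.1], "rot": [0, 0, 0], "hand": 1}
    - {"travel": [0, 0, 0.1], "rot": [0, 0, 0], "hand": 1}
    - {"travel": [0, 0, 0.1], "rot": [0, 0, 0], "hand": 1}
    - {"travel": [0, 0, 0], "rot": [0, 0, 0], "hand": 1}

```text
clock: 12.17
position: [451.5, -81.9, 137.1]
ee_rot: [-0.609, 0.793, 0.003, -0.003]
contact_force: [-0.4, 0.0, -0.6]
gripper_width: 85.2
grasp_force: 0.0
```

>>> servo_tool:
  motion:
    - {"travel": [0, 0, 0], "rot": [0, 0, 0], "hand": 1}
    - {"travel": [0, 0, 0], "rot": [0, 0, 0], "hand": 1}

```text
clock: 12.33
position: [456.1, -81.1, 142.3]
ee_rot: [-0.611, 0.792, -0.001, 0.001]
contact_force: [-0.0, 0.3, 0.0]
gripper_width: 85.5
grasp_force: 0.0
```

```bash
python3 disc.py
```

```text
12.3333 [456.1 -81.1 142.3] 
x [-0.254 -0.967 -0.001] y [-0.967  0.254 -0.002] z [ 0.002  0.    -1.   ] j [ 0.18  0.2  -0.51  0.   -0.86 -0.43] w 85.51315069626432 0.0 [-0.   0.3  0. ]
scene 304 ((456.57958984375, -78.69548797607422), 59.705745697021484) 28.908799193487216
bar 34 ((454.7933654785156, -77.60002136230469), (42.02693557739258, 15.827681541442871), 72.4343032836914) 55.30248687377926
turret 137 ((463.0372009277344, 165.55055236816406), 42.76789474487305) 69.79382680913739
side 420 ((455.82318115234375, -85.43661499023438), 59.51728057861328) 28.903406465654022
bar 38 ((453.884765625, -85.55654907226562), (47.26115798950195, 14.328383445739746), 76.1788101196289) 56.03894764074443
turret 94 ((464.3663330078125, 157.80679321289062), 42.74016189575195) 69.77761972285118
wrist 10508 ((455.8763122558594, -80.50308990478516), 55.722557067871094) 28.399642090866706
bar 948 ((455.9717712402344, -81.00708770751953), (45.803199768066406, 14.010660171508789), 75.76361846923828) 55.607131080797366
```

>>> servo_tool:
  motion:
    - {"travel": [0, 0, 0.1], "rot": [0, 0, 0], "hand": 1}
    - {"travel": [0, 0, 0.1], "rot": [0, 0, 0], "hand": 1}
    - {"travel": [0, 0, 0.1], "rot": [0, 0, 0], "hand": 1}
    - {"travel": [0, 0, 0.08], "rot": [0, 0, 0], "hand": 1}
    - {"travel": [0, 0, 0.055], "rot": [0, 0, 0], "hand": 0.8}
    - {"travel": [0, 0, 0], "rot": [0, 0, 0], "hand": 0.5}
    - {"travel": [0, 0, 0], "rot": [0, 0, 0], "hand": 0.3}
    - {"travel": [0, 0, 0], "rot": [0, 0, 0], "hand": 0}
    - {"travel": [0, 0, 0], "rot": [0, 0, 0], "hand": 0}
    - {"travel": [0, 0, 0], "rot": [0, 0, 0], "hand": 0}

```text
clock: 13.32
position: [455.9, -80.1, 33.4]
ee_rot: [-0.612, 0.791, -0.001, 0.001]
contact_force: [-2.3, 0.5, 16.1]
gripper_width: 12.7
grasp_force: 59.6
```

>>> servo_tool:
  motion:
    - {"travel": [0, 0, 0], "rot": [0, 0, 0], "hand": 0}
    - {"travel": [0, 0, 0], "rot": [0, 0, 0], "hand": 0}
    - {"travel": [0, 0, 0], "rot": [0, 0, 0], "hand": 0}

```text
clock: 13.57
position: [455.8, -80.1, 33.4]
ee_rot: [-0.612, 0.791, -0.001, 0.001]
contact_force: [-1.2, 0.9, 6.7]
gripper_width: 12.8
grasp_force: 59.1
```

```bash
python3 st.py
```

```text
13.5667 [455.8 -80.1  33.4] 
x [-0.252 -0.968 -0.001] y [-0.968  0.252 -0.002] z [ 0.003  0.    -1.   ] j [ 0.18  0.37 -0.63  0.   -0.57 -0.43] w 12.846072371673777 59.06452417373657 [-1.2  0.9  6.7]
```

>>> servo_tool:
  motion:
    - {"travel": [0, 0, -0.04], "rot": [0, 0, 0], "hand": 0}
    - {"travel": [0, 0, -0.08], "rot": [0, 0, 0], "hand": 0}
    - {"travel": [0, 0, -0.08], "rot": [0, 0, 0], "hand": 0}
    - {"travel": [0, 0, -0.1], "rot": [0, 0, 0], "hand": 0}
    - {"travel": [0, 0, -0.1], "rot": [0, 0, 0], "hand": 0}
    - {"travel": [0, 0, -0.1], "rot": [0, 0, 0], "hand": 0}
    - {"travel": [-0.08, 0.02, -0.05], "rot": [0, 0, 0], "hand": 0}
    - {"travel": [-0.08, 0.02, 0], "rot": [0, 0, 0], "hand": 0}
    - {"travel": [0, 0, 0], "rot": [0, 0, 0], "hand": 0}
    - {"travel": [0, 0, 0], "rot": [0, 0, 0], "hand": 0}

```text
clock: 14.4
position: [454.8, -38.4, 169.8]
ee_rot: [-0.612, 0.791, 0.0, 0.0]
contact_force: [-0.1, 0.5, -1.6]
gripper_width: 12.9
grasp_force: 58.7
```

```bash
python3 st.py;python3 - <<'E'
from h import *
from scipy.optimize import least_squares
img,d,K,C=cam("wrist");save("pics/w3.png",img);W=cloud(d,K,C);P=W.reshape(-1,3)
t=P[(np.hypot(P[:,0]-465,P[:,1]-163)<52)&(P[:,2]>66)&(P[:,2]<74)]
print(len(t),cv2.minEnclosingCircle(t[:,:2].astype(np.float32)),np.percentile(t,[0,50,100],axis=0).round(1))
h=cv2.convexHull(t[:,:2].astype(np.float32)).reshape(-1,2)
r=least_squares(lambda p:np.hypot(*(h-p[:2]).T)-42,[465,162],loss="soft_l1");print(r.x,r.fun.round(1))
b=P[(np.hypot(P[:,0]-465,P[:,1]-163)<120)&(P[:,2]>8)&(P[:,2]<52)];print(len(b))
h=cv2.convexHull(b[:,:2].astype(np.float32)).reshape(-1,2)
r=least_squares(lambda p:np.hypot(*(h-p[:2]).T)-80,[465,162],loss="soft_l1");print(r.x,r.fun.round(1))
E
```

```text
14.4 [454.8 -38.4 169.8] 
x [-0.251 -0.968 -0.001] y [-0.968  0.251 -0.   ] z [ 0.     0.001 -1.   ] j [ 0.27  0.16 -0.48 -0.   -0.93 -0.53] w 12.914243631688818 58.66253614425659 [-0.1  0.5 -1.6]
42 ((482.2713623046875, 127.4625244140625), 7.146854877471924) [[475.8 124.4  66.2]
 [480.3 126.5  68.8]
 [488.7 130.5  71. ]]
[468.37656837 166.66682994] [-0.5 -2.5 -1.4 -1.   0.5  0.9  1.2  0.9  0.3  0. ]
361
[463.23302353 175.85112079] [ -7.2 -16.4 -20.    2.6   3.5   0.9   0.3  -0.3  -1.4  -2.  -20.1 -18.7
   1.    1.5   3.    2.9]
```

View pics/w3.png

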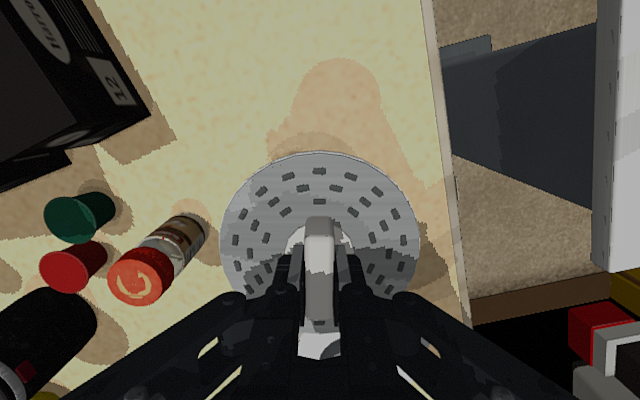

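The wrist view shows the disc held level by its bar and hiding the base. Jar and caps are well clear at left. I'll go past the base so that the camera sees the turret.

>>> servo_tool:
  motion:
    - {"travel": [-0.1, 0.023, -0.05], "rot": [0, 0, 0], "hand": 0}
    - {"travel": [-0.13, 0.03, -0.05], "rot": [0, 0, 0], "hand": 0}
    - {"travel": [-0.13, 0.03, -0.04], "rot": [0, 0, 0], "hand": 0}
    - {"travel": [-0.13, 0.03, 0], "rot": [0, 0, 0], "hand": 0}
    - {"travel": [-0.13, 0.03, 0], "rot": [0, 0, 0], "hand": 0}
    - {"travel": [-0.13, 0.03, 0], "rot": [0, 0, 0], "hand": 0}
    - {"travel": [-0.13, 0.03, 0], "rot": [0, 0, 0], "hand": 0}
    - {"travel": [-0.13, 0.03, 0], "rot": [0, 0, 0], "hand": 0}
    - {"travel": [-0.13, 0.03, 0], "rot": [0, 0, 0], "hand": 0}
    - {"travel": [-0.1, 0.023, 0], "rot": [0, 0, 0], "hand": 0}

```text
clock: 15.28
position: [464.2, 280.5, 203.7]
ee_rot: [-0.612, 0.791, -0.0, -0.001]
contact_force: [0.8, -0.5, -2.0]
gripper_width: 12.9
grasp_force: 58.9
```

>>> servo_tool:
  motion:
    - {"travel": [0, 0, 0], "rot": [0, 0, 0], "hand": 0}
    - {"travel": [0, 0, 0], "rot": [0, 0, 0], "hand": 0}
    - {"travel": [0, 0, 0], "rot": [0, 0, 0], "hand": 0}

```text
clock: 15.53
position: [463.9, 277.9, 203.7]
ee_rot: [-0.611, 0.791, -0.0, -0.001]
contact_force: [-0.1, -0.4, -0.6]
gripper_width: 12.6
grasp_force: 58.8
```

```bash
python3 st.py;python3 - <<'E'
from h import *
from scipy.optimize import least_squares
img,d,K,C=cam("wrist");save("pics/w4.png",img);np.savez("wrist4.npz",img=img,d=d,K=K,C=C);W=cloud(d,K,C);P=W.reshape(-1,3)
t=P[(np.hypot(P[:,0]-465,P[:,1]-163)<55)&(P[:,2]>67)&(P[:,2]<73)]
print(len(t),cv2.minEnclosingCircle(t[:,:2].astype(np.float32)),np.percentile(t,[0,50,100],axis=0).round(1))
h=cv2.convexHull(t[:,:2].astype(np.float32)).reshape(-1,2)
r=least_squares(lambda p:np.hypot(*(h-p[:2]).T)-42,[465,162],loss="soft_l1");print(r.x,r.fun.round(1))
rad=np.hypot(*(t[:,:2]-r.x).T);print("inner",np.percentile(rad,[0,1,5,50]).round(1))
# inner bore radius by azimuth sectors -> centre
a=np.arctan2(t[:,1]-r.x[1],t[:,0]-r.x[0])
I=np.array([t[(a>=x)&(a<x+.26)][np.argmin(rad[(a>=x)&(a<x+.26)]),:2] for x in np.arange(-3.14,3.1,.26) if ((a>=x)&(a<x+.26)).sum()>5])
q=least_squares(lambda p:np.hypot(*(I-p[:2]).T)-30.5,r.x,loss="soft_l1");print("bore",q.x,q.fun.round(1))
# level of held disc relative to tool
s=sensors.read_state();T=Rn.from_quat(s["ee_rot"]).as_matrix();L=(P-np.array(s["position"]))@T
k=L[(np.hypot(L[:,0],L[:,1])<60)&(np.hypot(L[:,0],L[:,1])>25)&(abs(L[:,2]-5.4)<6)];
A=np.c_[k[:,:2],np.ones(len(k))];print("plate",len(k),np.linalg.lstsq(A,k[:,2],rcond=None)[0].round(4),np.percentile(k,[.5,99.5],axis=0).round(1))
E
```

```text
15.5333 [463.9 277.9 203.7] 
x [-0.253 -0.968  0.002] y [-0.968  0.253  0.001] z [-0.002 -0.002 -1.   ] j [ 0.84  0.27 -0.24 -0.   -1.07 -1.09] w 12.615934403683651 58.8059002161026 [-0.1 -0.4 -0.6]
3564 ((465.6405029296875, 163.72335815429688), 40.71497344970703) [[425.3 123.3  67. ]
 [464.5 159.4  70. ]
 [506.2 204.3  72.8]]
[466.45605189 163.4438056 ] [-2.1 -2.5 -2.4 -2.  -2.  -2.1 -1.8 -1.8 -1.7 -1.8 -1.8 -1.7 -1.1 -0.9
 -1.1 -0.8 -0.8 -0.7 -0.7 -0.6 -0.6 -1.1 -0.7 -0.7 -1.1 -1.1 -1.3 -1.4
 -1.  -1.  -0.8 -1.4 -1.5 -1.6 -1.8 -1.7 -1.8 -2.1 -2.2 -2.2 -2.1 -2.2
 -2.8 -2.5]
inner [21.8 29.3 30.2 35.3]
bore [465.24421804 164.25563229] [-0.8 -0.6 -0.6 -0.4 -0.1 -3.7 -7.7 -1.6 -4.8 -4.9 -0.1 -0.2 -0.4 -0.2
 -0.6 -0.6 -0.8 -5.7 -1.  -1.1 -1.3 -0.9 -0.9 -0.9]
plate 17945 [ 2.5000e-03 -1.6000e-03  5.5261e+00] [[-51.8 -53.1   3.7]
 [ 55.1  53.1   8.9]]
```

>>> servo_tool:
  motion:
    - {"travel": [0.08, -0.022, 0], "rot": [0, 0, 0], "hand": 0}
    - {"travel": [0.1, -0.028, 0], "rot": [0, 0, 0], "hand": 0}
    - {"travel": [0.1, -0.028, 0], "rot": [0, 0, 0], "hand": 0}
    - {"travel": [0.1, -0.028, 0], "rot": [0, 0, 0], "hand": 0}
    - {"travel": [0.057, -0.016, 0.04], "rot": [0, 0, 0], "hand": 0}
    - {"travel": [0, 0, 0.08], "rot": [0, 0, 0], "hand": 0}
    - {"travel": [0, 0, 0.1], "rot": [0, 0, 0], "hand": 0}
    - {"travel": [0, 0, 0.08], "rot": [0, 0, 0], "hand": 0}
    - {"travel": [0, 0, 0.03], "rot": [0, 0, 0], "hand": 0}
    - {"travel": [0, 0, 0], "rot": [0, 0, 0], "hand": 0}

```text
clock: 16.42
position: [465.1, 163.7, 120.5]
ee_rot: [-0.611, 0.792, 0.0, -0.002]
contact_force: [-0.9, 0.1, -1.2]
gripper_width: 12.8
grasp_force: 58.8
```

>>> servo_tool:
  motion:
    - {"travel": [0, 0, 0], "rot": [0, 0, 0], "hand": 0}
    - {"travel": [0, 0, 0], "rot": [0, 0, 0], "hand": 0}
    - {"travel": [0, 0, 0], "rot": [0, 0, 0], "hand": 0}

```text
clock: 16.67
position: [467.1, 166.0, 123.5]
ee_rot: [-0.612, 0.791, -0.0, 0.001]
contact_force: [-1.0, 0.3, -1.3]
gripper_width: 13.0
grasp_force: 58.8
```

```bash
python3 st.py
```

```text
16.6667 [467.1 166.  123.5] 
x [-0.252 -0.968 -0.002] y [-0.968  0.252 -0.002] z [ 0.003  0.002 -1.   ] j [ 0.67  0.28 -0.46  0.   -0.83 -0.92] w 13.027959530867363 58.76021146774292 [-1.   0.3 -1.3]
```

>>> servo_tool:
  motion:
    - {"travel": [0.007, 0.0035, 0], "rot": [0, 0, 0], "hand": 0}
    - {"travel": [0, 0, 0.04], "rot": [0, 0, 0], "hand": 0}
    - {"travel": [0, 0, 0.03], "rot": [0, 0, 0], "hand": 0}
    - {"travel": [0, 0, 0.02], "rot": [0, 0, 0], "hand": 0}
    - {"travel": [0, 0, 0], "rot": [0, 0, 0], "hand": 0}
    - {"travel": [0, 0, 0], "rot": [0, 0, 0], "hand": 0}
    - {"travel": [0, 0, 0], "rot": [0, 0, 0], "hand": 0}

```text
clock: 17.25
position: [465.2, 164.3, 99.8]
ee_rot: [-0.612, 0.791, -0.0, 0.0]
contact_force: [-1.3, 0.1, -2.5]
gripper_width: 12.7
grasp_force: 58.9
```

```bash
python3 st.py
```

```text
17.25 [465.2 164.3  99.8] 
x [-0.252 -0.968 -0.   ] y [-0.968  0.252 -0.   ] z [ 0.  0. -1.] j [ 0.67  0.31 -0.49  0.   -0.77 -0.92] w 12.709414483711893 58.8513457775116 [-1.3  0.1 -2.5]
```

>>> servo_tool:
  motion:
    - {"travel": [0.001, 0, 0.008], "rot": [0, 0, 0], "hand": 0}
    - {"travel": [0, 0, 0.008], "rot": [0, 0, 0], "hand": 0}
    - {"travel": [0, 0, 0.006], "rot": [0, 0, 0], "hand": 0}
    - {"travel": [0, 0, 0], "rot": [0, 0, 0], "hand": 0}
    - {"travel": [0, 0, 0], "rot": [0, 0, 0], "hand": 0}
    - {"travel": [0, 0, 0], "rot": [0, 0, 0], "hand": 0}

```text
clock: 17.75
position: [464.9, 163.9, 94.1]
ee_rot: [-0.612, 0.791, -0.0, 0.0]
contact_force: [0.3, 1.3, -1.5]
gripper_width: 12.5
grasp_force: 58.9
```

```bash
python3 st.py
```

```text
17.75 [464.9 163.9  94.1] 
x [-0.252 -0.968  0.   ] y [-0.968  0.252 -0.   ] z [ 0. -0. -1.] j [ 0.67  0.32 -0.49  0.   -0.76 -0.92] w 12.525762330127192 58.85114371776581 [ 0.3  1.3 -1.5]
```

Lugs are in the bore with no side force. I'll loosen the fingers and start turning the disc loosely.

>>> servo_tool:
  motion:
    - {"travel": [0, 0, 0], "rot": [0, 0, 0], "hand": 0.21}
    - {"travel": [0, 0, 0], "rot": [0, 0, 0], "hand": 0.21}
    - {"travel": [0, 0, 0], "rot": [0, 0, 0], "hand": 0.21}
    - {"travel": [0, 0, 0], "rot": [0, 0, 0], "hand": 0.21}

```text
clock: 18.08
position: [465.1, 164.0, 94.3]
ee_rot: [-0.612, 0.791, -0.0, 0.0]
contact_force: [-0.6, -0.5, 0.2]
gripper_width: 18.2
grasp_force: 0.0
```

```bash
cat > pl.py <<'E'
from h import *
exec(open("st.py").read())
def fit():
    img,d,K,C=cam("wrist");P=cloud(d,K,C).reshape(-1,3)
    r=np.hypot(P[:,0]-465.6,P[:,1]-163.7);k=P[(r<53)&(r>30)&(P[:,2]>72)&(P[:,2]<95)]
    for _ in range(4):
        A=np.c_[k[:,0]-465.6,k[:,1]-163.7,np.ones(len(k))];c=np.linalg.lstsq(A,k[:,2],rcond=None)[0];e=abs(A@c-k[:,2]);k=k[e<max(1.5,2*np.median(e))]
    b=P[(r<40)&(P[:,2]>98)&(P[:,2]<115)]
    print("plate top",len(k),c.round(3),"(ride 88, home 80)", "bartop",np.percentile(b[:,2],[50]).round(1) if len(b) else None)
fit()
E
python3 pl.py
```

```text
18.0833 [465.1 164.   94.3] 
x [-0.252 -0.968 -0.001] y [-0.968  0.252 -0.001] z [ 0.001  0.    -1.   ] j [ 0.67  0.32 -0.49  0.   -0.76 -0.92] w 18.205315704917986 0.0 [-0.6 -0.5  0.2]
plate top 13768 [-0.0000e+00  1.0000e-03  8.8305e+01] (ride 88, home 80) bartop [109.8]
```

Riding level on the flange (top at 88.3). Now the turn.

>>> servo_tool:
  motion:
    - {"travel": [0, 0, 0], "rot": [0, 0, -0.01], "hand": 0.21}
    - {"travel": [0, 0, 0], "rot": [0, 0, -0.01], "hand": 0.21}
    - {"travel": [0, 0, 0], "rot": [0, 0, -0.01], "hand": 0.21}
    - {"travel": [0, 0, 0], "rot": [0, 0, -0.01], "hand": 0.21}
    - {"travel": [0, 0, 0], "rot": [0, 0, -0.01], "hand": 0.21}
    - {"travel": [0, 0, 0], "rot": [0, 0, -0.01], "hand": 0.21}
    - {"travel": [0, 0, 0], "rot": [0, 0, -0.01], "hand": 0.21}
    - {"travel": [0, 0, 0], "rot": [0, 0, -0.01], "hand": 0.21}
    - {"travel": [0, 0, 0], "rot": [0, 0, -0.01], "hand": 0.21}
    - {"travel": [0, 0, 0], "rot": [0, 0, -0.01], "hand": 0.21}

```text
clock: 18.97
position: [464.9, 163.9, 94.1]
ee_rot: [0.827, -0.562, 0.0, -0.0]
contact_force: [-0.7, 0.3, 0.1]
gripper_width: 17.9
grasp_force: 0.8
```

```bash
python3 pl.py
```

```text
18.9667 [464.9 163.9  94.1] 
x [ 0.368 -0.93  -0.   ] y [-0.93  -0.368 -0.   ] z [ 0.  0. -1.] j [ 0.67  0.32 -0.49  0.   -0.76 -0.29] w 17.86916016493779 0.8034833637066185 [-0.7  0.3  0.1]
plate top 13837 [-1.0000e-03 -0.0000e+00  8.8281e+01] (ride 88, home 80) bartop [109.5]
```

>>> servo_tool:
  motion:
    - {"travel": [0, 0, 0], "rot": [0, 0, -0.01], "hand": 0.21}
    - {"travel": [0, 0, 0], "rot": [0, 0, -0.01], "hand": 0.21}
    - {"travel": [0, 0, 0], "rot": [0, 0, -0.01], "hand": 0.21}
    - {"travel": [0, 0, 0], "rot": [0, 0, -0.01], "hand": 0.21}
    - {"travel": [0, 0, 0], "rot": [0, 0, -0.01], "hand": 0.21}
    - {"travel": [0, 0, 0], "rot": [0, 0, -0.01], "hand": 0.21}
    - {"travel": [0, 0, 0], "rot": [0, 0, -0.01], "hand": 0.21}
    - {"travel": [0, 0, 0], "rot": [0, 0, -0.01], "hand": 0.21}
    - {"travel": [0, 0, 0], "rot": [0, 0, -0.01], "hand": 0.21}
    - {"travel": [0, 0, 0], "rot": [0, 0, -0.01], "hand": 0.21}

```text
clock: 19.85
position: [464.8, 163.7, 94.0]
ee_rot: [0.96, -0.28, -0.0, 0.0]
contact_force: [0.8, -0.5, -0.3]
gripper_width: 18.3
grasp_force: 0.9
```

```bash
python3 pl.py
```

```text
19.85 [464.8 163.7  94. ] 
x [ 0.843 -0.538 -0.   ] y [-0.538 -0.843  0.   ] z [-0. -0. -1.] j [ 0.67  0.32 -0.49  0.   -0.76  0.33] w 18.28511593733834 0.850965199501843 [ 0.8 -0.5 -0.3]
plate top 13742 [1.1000e-02 3.6000e-02 8.7214e+01] (ride 88, home 80) bartop [113.1]
```

>>> servo_tool:
  motion:
    - {"travel": [0, 0, 0], "rot": [0, 0, -0.007], "hand": 0.21}
    - {"travel": [0, 0, 0], "rot": [0, 0, -0.007], "hand": 0.21}
    - {"travel": [0, 0, 0], "rot": [0, 0, -0.007], "hand": 0.21}
    - {"travel": [0, 0, 0], "rot": [0, 0, 0], "hand": 0.21}

```text
clock: 20.23
position: [465.0, 164.0, 94.1]
ee_rot: [0.976, -0.217, 0.0, -0.0]
contact_force: [-0.5, 0.8, -0.0]
gripper_width: 17.7
grasp_force: 0.2
```

```bash
python3 pl.py
```

```text
20.2333 [465.  164.   94.1] 
x [ 0.905 -0.424  0.   ] y [-0.424 -0.905 -0.001] z [ 0.  0. -1.] j [ 0.67  0.32 -0.49 -0.   -0.76  0.46] w 17.68898462064432 0.1719252379552927 [-0.5  0.8 -0. ]
plate top 12826 [-1.0000e-03  2.0000e-03  8.0316e+01] (ride 88, home 80) bartop [107.9]
```

The disc dropped home and is level (top at 80.3). I'll open and retreat.

>>> servo_tool:
  motion:
    - {"travel": [0, 0, 0], "rot": [0, 0, 0], "hand": 0.5}
    - {"travel": [0, 0, 0], "rot": [0, 0, 0], "hand": 0.5}
    - {"travel": [0, 0, 0], "rot": [0, 0, 0], "hand": 0.5}
    - {"travel": [0, 0, -0.05], "rot": [0, 0, 0], "hand": 0.5}
    - {"travel": [0, 0, -0.1], "rot": [0, 0, 0], "hand": 0.5}
    - {"travel": [0, 0, -0.1], "rot": [0, 0, 0], "hand": 0.5}
    - {"travel": [0, 0, -0.1], "rot": [0, 0, 0], "hand": 0.5}
    - {"travel": [0, 0, -0.1], "rot": [0, 0, 0], "hand": 0.5}
    - {"travel": [0, 0, 0], "rot": [0, 0, 0], "hand": 0.5}
    - {"travel": [0, 0, 0], "rot": [0, 0, 0], "hand": 0.5}

```text
clock: 21.12
position: [465.4, 164.3, 208.0]
ee_rot: [0.976, -0.217, 0.001, -0.001]
contact_force: [1.1, -0.7, -0.4]
gripper_width: 42.6
grasp_force: 0.0
```

```bash
python3 pl.py
python3 - <<'E'
from h import *
a=cam("scene")[0];save("pics/end.png",cv2.resize(a[100:340,200:440],(600,600)))
E
```

```text
21.1167 [465.4 164.3 208. ] 
x [ 0.906 -0.424  0.002] y [-0.424 -0.906 -0.003] z [ 0.003  0.002 -1.   ] j [ 0.67  0.18 -0.34 -0.   -1.04  0.46] w 42.57236623763381 0.0 [ 1.1 -0.7 -0.4]
plate top 6249 [-0.0000e+00  1.0000e-03  8.0356e+01] (ride 88, home 80) bartop [107.9]
```

View pics/end.png

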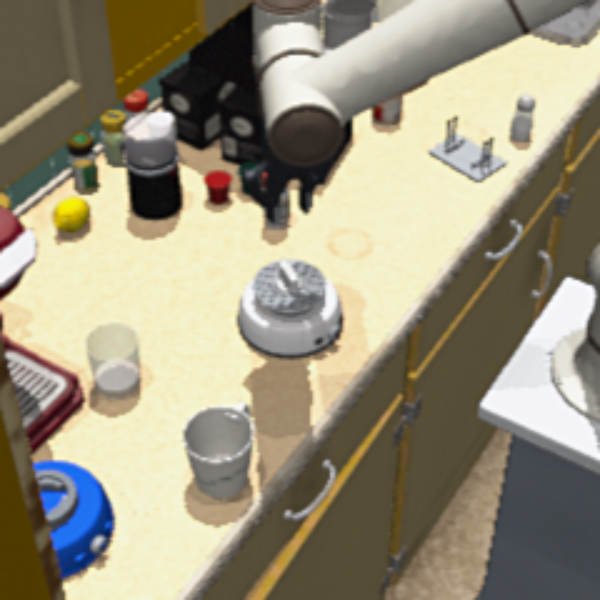

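The disc sits level on the base at (290,290) and the gripper is clear. The bystanders in view (mug, glass, salt, tin) stand where they were.

```bash
python3 -c "from bench import job_done; print(job_done())"
```

```text
the job is handed in; nothing more can be done
None
```

The disc was laid flat and released, re-gripped by its bar, and turned in the drive well until it dropped fully home and level. It is now released, and I handed the job in at about 21 s with the other things undisturbed as far as the last picture shows (the arm hid the spice jar).

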